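# Fit the portioning leaf over the jig's pin

### The arm

A 6-joint arm with a two-finger parallel gripper is mounted at the origin on a cart in front of the work surface, level with it; the furniture and walls round the work are solid. World frame = base frame: x ahead of the robot, y to its left, z up, the work surface at z = 0. Lengths are in mm, angles in rad, forces in N, time in s.
With the tool pointing down it reaches from about 300 to 775 mm from the base axis. Payload 14.6 kg.
Tool frame: the origin (TCP) lies at the very end of the fingers, on their centre line; the grasp point (between the pads) lies 19 mm behind it; z points along the fingers, y is the line along which they close (so a half turn about z gives the same grasp; the last joint's range is limited). The gripper opens to 94 mm and grips with 3 to 60 N. Pads are 16 mm wide; open, the fingers measure 119 mm over their backs; the gripper's body (75 mm by 177 mm) begins 78 mm behind the grasp point.
Start: joints at [1.133, 0.3, 1.521, -0, 1.321, -0.067], TCP at [199.295, 512.612, 205.446] pointing down, gripper open.
Joint ranges: [-3.03, 3.03], [-0.79, 2.21], [0.23, 2.52], [-1.04, 4.18], [0, 3.07], [-2.55, 2.55]. Speed limits (rad/s): [2.22, 2.22, 2.57, 3.14, 3.14, 3.14].

### API

Orientations are given as [roll, pitch, yaw] about the fixed x, y, z axes, in that order (R = Rz(yaw) Ry(pitch) Rx(roll)).
In Python, from cell import manip, camera, get_calibration gives the robot as it stands. The module is installed in compiled form; this text tells all that it offers.
- The arm moves only by the tool jog_arm, never from a script. Its argument "plan" is one flat list of numbers, 6 for each row, row after row: the shift along the world's x, y, z in m, then the turn, a rotation vector about the world's x, y, z in degrees. A call has 1 to 20 rows; each row is the pose to reach, as a shift and turn from the pose commanded when the call began; what a row does not reach only later rows make up. A row lasts 1/10 s, in which the tool goes at most 50 mm and 8.59 degrees, less where a joint would pass 70% of its speed; a pose out of reach is approached as far as the arm can. A call with a gripper value outside its range is refused whole. "claw" is the finger opening in m, from 0 to 0.094, set as the call begins (left out, the last holds). The fingers move at their own pace and stop on an object; "force" is the grip in N (left out, the last holds). Time passes only in rows, so rows that repeat a pose let the fingers close. It gives the time, the measured TCP pose, the force, the opening and the grip force at its end, in the units of the state.
- manip.read_state(): the state, without advancing time (a new reading comes with each control period).
- camera(name): name is "scene" or "top"; returns (picture, depth): 480x640x3 uint8, red, green, blue; 480x640 float32, mm along the optical axis (not along the pixel's ray), 0 where there is no reading.
- get_calibration(name): a dict with "fx", "fy", "cx", "cy" (pixels), "origin" and "attitude" of the camera in the world. Camera axes: x right, y down, z forward; pixel columns grow to the right and rows downward; lengths in mm; the calibration is good to about 2 mm. A picture is of the moment at which its call begins. get_calibration takes no time and is no camera call.
- manip.sign_off(): hands the job in; it is judged then, once.
The state is a dict: "clock": time; "joints": joint angles; "qd": joint speeds; "effort": joint torques, N m; "eef_pos": TCP position; "eef_rot": TCP orientation; "wrist_force": force on the tool from outside, world axes, zero at the start; "moment": the same for the moment, N m; "finger_gap": finger opening in mm; "finger_force": force on a finger pad.
Only numpy, scipy, OpenCV 4.12 (cv2) and the standard library are available. Lean on these libraries where they do the work, as an engineer would, in place of code of your own. Each camera call takes 0.05 s, during which the arm holds its last target. There are 200 camera calls.

### The job

Set up the cheese portioning jig: take the metal leaf with the wide hole by its wooden grip and slide it sideways off its ledge, kept low and level, until its hole sits over the steel pin in the bay, then let it drop so that it lies flat on the floor of the bay with the pin standing up through the hole. Leave the other leaf, whose hole is too small, where it is parked.

Things in the scene. Friction and masses are not known exactly. Their poses are not given: they have to be found in the camera images.
- wide_leaf_grip (a point): Grip point of the leaf to fit: steel plate 130 (x) x 80 (y) x 8 mm, 0.13 to 0.25 kg, with a wide 44 mm hole and, on top, an upright dark wooden grip block 46 (x) x 16 (y) x 42 mm high. Point: in the block's middle, 24 mm above the plate's upper face (32 above its underside), 36 mm to -x of the plate's middle. Pinch across the 16 mm (leaf's y). Lies flat on a ledge at first, z up.
- wide_leaf_hole (a point): Centre of the wide leaf's round 44 mm hole, at the plate's underside; 66 mm from the grip point along the leaf's +x. Axes are the leaf's: x from grip towards hole, z up. The leaf starts on the left or the right ledge, turned at most 6 degrees from the jig.
- narrow_leaf_grip (a point): Grip point of the other leaf, parked on the opposite ledge, to be left there: same plate, grip, axes and offsets, but its hole is only 10 mm wide and does not fit the pin.
- pin_top (a point): Top of the fixed steel pin, 18 mm in diameter, bevelled, 34 mm above the counter. Axes are the jig's: x away from the robot, y along the jig, z up (jig turned up to 17 degrees). The pin stands midway between the two ledges, on the floor of the bay, which lies 22 mm below the pin's top.
- jig_bay (a point): Middle of the bay's floor, 12 mm above the counter, 30 mm to -x of the pin's axis. The fixed wooden jig is 150 (x) x 300 (y) mm; the bay is 130 mm wide (y), open along x. At each side of it stands a ledge 84 mm wide (y), top 24 mm above the bay's floor (2 mm above the pin's top), its middle 107 mm along y from here. A leaf turned like the jig, hole over pin, drops clear of both ledges.

How it is judged (in metres and radians):
At the end, for the whole second after the job is handed in: The wide-holed leaf lies flat in the bay (tilt under 0.08 rad, underside at least 17 mm below the pin's top) with the pin through its hole (hole centre within 18 mm of the pin's axis), released, and the other leaf is within 30 mm of where it was parked (horizontal distance between wide_leaf_hole and pin_top below 0.018 m and z of wide_leaf_hole in the frame of pin_top below -0.017 m and angle between wide_leaf_hole's own z axis and vertical below 0.08 rad and distance of narrow_leaf_grip from where it was at the start of the episode below 0.03 m); the robot touches nothing.
It fails at once if the wide-holed leaf is lifted high (underside more than 110 mm above the counter, about 75 mm above its ledge) (height (world z) of wide_leaf_hole above 0.11 m).
It fails at once if the other leaf is pushed or carried more than 30 mm from where it was parked (distance of narrow_leaf_grip from where it was at the start of the episode above 0.03 m).
It also fails if it takes over 32 s, if anything falls off the work surface, if the arm or the gripper's body presses on something with over 40 N, if the wrist force passes 120 N, or if a joint passes its speed limit or range.

## Working session

There is one attempt and no reset: what is moved stays moved. The work goes in short steps, Python scripts to look and compute and a tool call to move; the robot and the scene stay as the last step left them, time stands still between calls to the robot, and variables do not carry over. Pictures are saved under pics/ and viewed, at most 10 in all, crops included, and the job is handed in when it is done.

Besides the shell and the picture viewer there is one more tool, called after "Request:" as a command line: name --argument value ..., lists and objects as JSON in quotes. jog_arm: Moves the arm, as the interface text tells. Its arguments: {"type":"object","properties":{"plan":{"type":"array"},"claw":{"type":"number"},"force":{"type":"number"}},"required":["plan"]}

```bash
mkdir -p pics; cat > h.py <<'E'
import numpy as np, cv2
from cell import manip, camera, get_calibration
from scipy.spatial.transform import Rotation as R
def snap(name,fn):
    im,d=camera(name); cv2.imwrite(f'pics/{fn}.png',im[:,:,::-1]); np.savez(f'pics/{fn}.npz',im=im,d=d); return im,d
def cal(name):
    c=get_calibration(name); a=np.array(c['attitude'],float)
    M=a if a.shape==(3,3) else R.from_euler('xyz',a).as_matrix()
    return c,M,np.array(c['origin'],float)
def cloud(name,d):
    c,M,o=cal(name); v,u=np.indices(d.shape)
    P=np.stack([(u-c['cx'])/c['fx']*d,(v-c['cy'])/c['fy']*d,d],-1)
    return P@M.T+o
def onplane(name,u,v,z):
    c,M,o=cal(name); r=M@np.array([(u-c['cx'])/c['fx'],(v-c['cy'])/c['fy'],1]); return o+r*(z-o[2])/r[2]
E
python3 - <<'E'
from h import *
for n in('top','scene'):
    snap(n,n+'0'); print(get_calibration(n))
print(manip.read_state())
E
```

```text
{'fx': 570.5682295991721, 'fy': 570.5682295991721, 'cx': 316.3987890233273, 'cy': 238.48900505355047, 'origin': array([381.86402989, -26.32340826, 917.0785583 ]), 'attitude': array([-2.9903176 ,  0.02965521, -1.55843872])}
{'fx': 446.8905098291387, 'fy': 446.8905098291387, 'cx': 319.6724069316459, 'cy': 240.64513565014673, 'origin': array([ 282.6402945 , -521.20328901,  724.33341945]), 'attitude': array([-2.40223657, -0.02117007, -0.39747691])}
{'clock': 0.1, 'joints': array([ 1.13339410e+00,  3.00440001e-01,  1.52151314e+00,  2.23594327e-05,
        1.32071254e+00, -6.66122278e-02]), 'qd': array([ 0.0014424 , -0.0013063 , -0.0020106 ,  0.00066556, -0.00197689,
       -0.00148972]), 'effort': array([-6.89089684e-04, -5.32652414e+01, -3.53281224e+01,  7.08326837e-02,
        2.35768704e-02, -3.00318686e-05]), 'eef_pos': array([199.19639386, 512.40614214, 204.93213351]), 'eef_rot': array([-3.14052345e+00, -9.30336914e-05,  2.77079706e+00]), 'wrist_force': array([-0.10672659,  0.10821584, -0.64139942]), 'moment': array([-0.01222321, -0.0233336 ,  0.02655516]), 'finger_force': 0.0, 'finger_gap': 94.09798451408955}
```

View pics/top0.png

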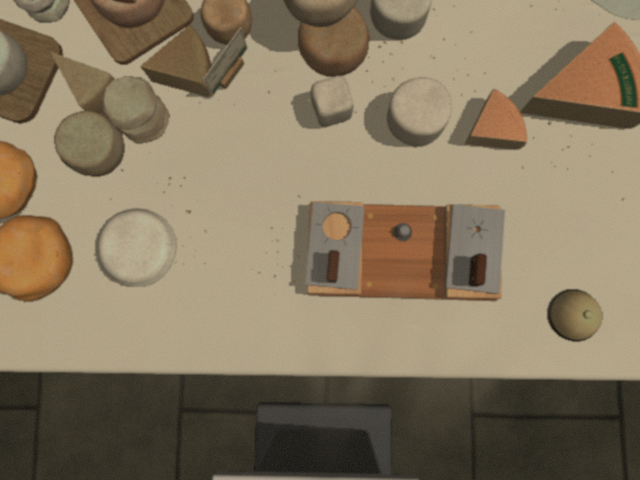

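View pics/scene0.png

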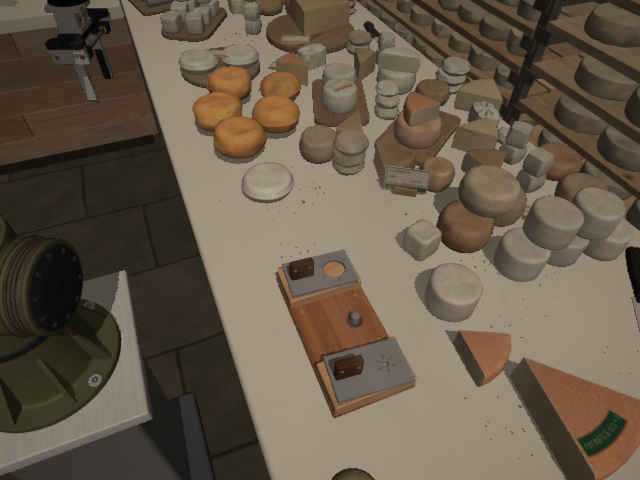

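The top view shows the wide leaf on the left (+y) ledge, with its hole near (336,227) and its grip near (333,266). The pin is near (403,231), and the narrow leaf is on the right ledge. I'll enlarge the jig.

```bash
python3 - <<'E'
from h import *
z=np.load('pics/top0.npz'); im=z['im'][190:310,295:515]
cv2.imwrite('pics/c1.png',cv2.resize(im,None,fx=3.6,fy=3.6,interpolation=cv2.INTER_CUBIC)[:,:,::-1])
P=cloud('top',z['d'])
for u,v in((350,240),(336,227),(333,257),(333,275),(400,260),(403,231),(478,260),(480,262),(430,340)): print(u,v,P[v,u].round(1))
# leaf top plane mask: z 40..48, left part
m=(abs(P[...,2]-44)<6); m[:,:300]=0;m[:,370:]=0;m[:195]=0;m[300:]=0
q=P[m][:,:2].astype(np.float32); print(len(q),np.median(P[m][:,2]),cv2.minAreaRect(q))
g=(P[...,2]>60); g[:,:300]=0;g[:,370:]=0;g[:235]=0;g[300:]=0
q=P[g][:,:2].astype(np.float32); print(len(q),np.median(P[g][:,2]),cv2.minAreaRect(q))
E
```

```text
350 240 [513.1 -50.8  41.8]
336 227 [534.4 -29.   35.4]
333 257 [481.1 -24.8  85.7]
333 275 [454.6 -25.   86.3]
400 260 [ 486.3 -131.4    9.8]
403 231 [ 528.9 -133.5   35.4]
478 260 [ 478.7 -235.8   84.7]
480 262 [ 475.5 -238.    87.1]
430 340 [ 361.2 -178.1    1.6]
3543 44.45681238766588 ((503.06634521484375, -27.140228271484375), (84.24624633789062, 144.58058166503906), 87.3486328125)
367 85.81308073269986 ((437.2315673828125, -21.90235137939453), (17.0136661529541, 109.77681732177734), 85.75550079345703)
```

View pics/c1.png

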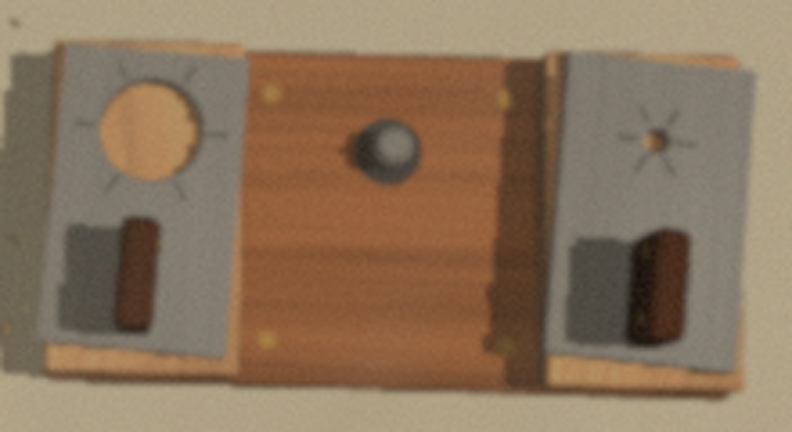

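```bash
cat >> h.py <<'E'
def px(cu,cv,z,o=(295,190),s=3.6,n='top'): return onplane(n,o[0]+(cu+.5)/s-.5,o[1]+(cv+.5)/s-.5,z)
E
python3 - <<'E'
from h import *
def yaw(a,b,z1,z2=None):
    d=px(*a,z1)-px(*b,z1); return np.degrees(np.arctan2(d[1],d[0])).round(2)
print('leaf yaw L,R',yaw((60,43),(38,342),44),yaw((249,57),(226,358),44),'front/back',yaw((60,43),(249,57),44)-90,yaw((38,342),(226,358),44)-90)
c=np.mean([px(*p,44) for p in((60,43),(249,57),(226,358),(38,342))],0);print('centre',c, 'hole',px(151,131,44))
print('grip',px(137,274,86),yaw((124,217),(116,330),86),yaw((158,218),(150,332),86))
print('narrow yaw',yaw((566,54),(547,352),44),'grip',px(674,288,86))
print('jig yaw',yaw((57,42),(740,57),36)-90,yaw((45,373),(742,388),36)-90)
print('pin',px(396,144,34),'ledge mid',np.mean([px(*p,36) for p in((57,42),(740,57),(45,373),(742,388))],0))
E
```

```text
leaf yaw L,R -3.34 -4.28 front/back -3.989999999999995 -4.269999999999996
centre [505.14513111 -26.73839343  44.        ] hole [534.49241939 -29.88027297  44.        ]
grip [468.16445682 -24.44100987  86.        ] -3.5 -3.6
narrow yaw -4.87 grip [ 464.50908293 -240.58887588   86.        ]
jig yaw -0.9500000000000028 -0.6099999999999994
pin [ 531.27573055 -136.24593773   34.        ] ledge mid [ 500.80352239 -134.860893     36.        ]
```

Request:
jog_arm --plan '[0.02, -0.041, 0, 0, 0, 1.3, 0.041, -0.083, 0, 0, 0, 2.7, 0.062, -0.124, 0, 0, 0, 4, 0.083, -0.165, 0, 0, 0, 5.3, 0.103, -0.207, 0, 0, 0, 6.7, 0.124, -0.248, 0, 0, 0, 8, 0.145, -0.289, 0, 0, 0, 9.3, 0.166, -0.33, 0, 0, 0, 10.7, 0.186, -0.372, 0, 0, 0, 12, 0.207, -0.413, 0, 0, 0, 13.3, 0.228, -0.454, 0, 0, 0, 14.7, 0.248, -0.496, 0, 0, 0, 16, 0.269, -0.537, 0, 0, 0, 17.3, 0.269, -0.537, -0.03, 0, 0, 17.3, 0.269, -0.537, -0.06, 0, 0, 17.3, 0.269, -0.537, -0.085, 0, 0, 17.3, 0.269, -0.537, -0.085, 0, 0, 17.3, 0.269, -0.537, -0.085, 0, 0, 17.3]' --claw 0.05 --force 25

```text
clock: 1.9
eef_pos: [468.4, -24.4, 121.0]
eef_rot: [-3.142, -0.0, 3.073]
wrist_force: [0.2, 0.0, 1.0]
finger_gap: 49.7
finger_force: 0.0
```

Request:
jog_arm --plan '[0, 0, -0.02, 0, 0, 0, 0, 0, -0.04, 0, 0, 0, 0, 0, -0.055, 0, 0, 0, 0, 0, -0.063, 0, 0, 0, 0, 0, -0.069, 0, 0, 0, 0, 0, -0.069, 0, 0, 0]'

```text
clock: 2.5
eef_pos: [468.5, -24.4, 51.8]
eef_rot: [-3.142, 0.0, 3.073]
wrist_force: [0.1, -0.6, -0.1]
finger_gap: 50.1
finger_force: 0.0
```

```bash
python3 - <<'E'
from h import *
print(manip.read_state()['wrist_force'])
im,d=snap('scene','s1'); 
cv2.imwrite('pics/s1c.png',cv2.resize(im[200:420,220:480],None,fx=2.5,fy=2.5,interpolation=cv2.INTER_CUBIC)[:,:,::-1])
E
```

```text
[ 0.07996468 -0.55784622 -0.14431573]
```

View pics/s1c.png

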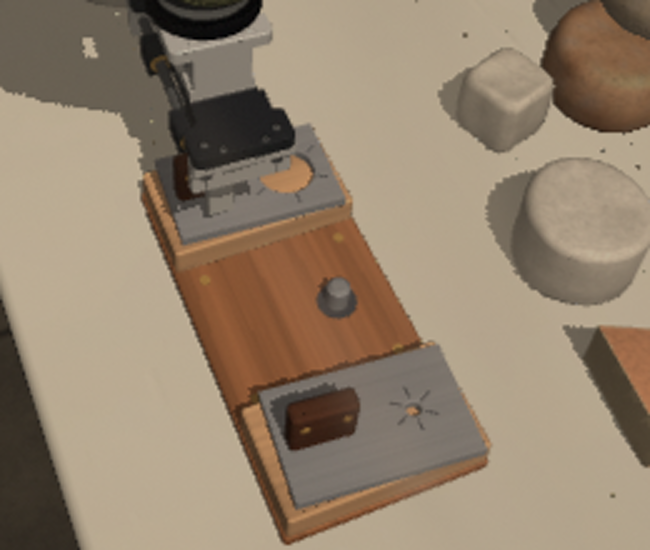

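The fingers straddle the grip block at crop (190,175), and nothing is pressing. Closing now.

Request:
jog_arm --plan '[0, 0, 0, 0, 0, 0, 0, 0, 0, 0, 0, 0, 0, 0, 0, 0, 0, 0, 0, 0, 0, 0, 0, 0, 0, 0, 0, 0, 0, 0, 0, 0, 0, 0, 0, 0, 0, 0, 0, 0, 0, 0, 0, 0, 0, 0, 0, 0]' --claw 0.0 --force 40

```text
clock: 3.35
eef_pos: [468.4, -24.4, 51.6]
eef_rot: [-3.142, 0.0, 3.073]
wrist_force: [-0.9, -0.8, 2.8]
finger_gap: 15.9
finger_force: 40.0
```

Request:
jog_arm --plan '[0, 0, 0.003, 0, 0, 0, 0, 0, 0.006, 0, 0, 0, 0, 0, 0.008, 0, 0, 0, 0, -0.01, 0.008, 0, 0, 0.3, 0, -0.025, 0.008, 0, 0, 0.7, -0.001, -0.04, 0.008, 0, 0, 1.1, -0.001, -0.055, 0.008, 0, 0, 1.5, -0.002, -0.07, 0.008, 0, 0, 2, -0.002, -0.085, 0.008, 0, 0, 2.4, -0.003, -0.098, 0.008, 0, 0, 2.8, -0.003, -0.107, 0.008, 0, 0, 3.1, -0.003, -0.11, 0.008, 0, 0, 3.1, -0.003, -0.11, 0.008, 0, 0, 3.1]'

```text
clock: 4.65
eef_pos: [465.2, -134.7, 59.4]
eef_rot: [3.142, -0.0, 3.126]
wrist_force: [-1.0, 0.1, -2.2]
finger_gap: 15.3
finger_force: 40.0
```

```bash
python3 - <<'E'
from h import *
im,d=snap('top','t2')
a=cv2.resize(im[190:310,295:515],None,fx=3.6,fy=3.6,interpolation=cv2.INTER_CUBIC)
im,d=snap('scene','s2')
b=cv2.resize(im[250:390,270:480],None,fx=3.6,fy=3.6,interpolation=cv2.INTER_CUBIC)
cv2.imwrite('pics/c2.png',a[:,:,::-1]);cv2.imwrite('pics/c2s.png',b[:,:,::-1])
E
```

```text
(no output)
```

View pics/c2.png

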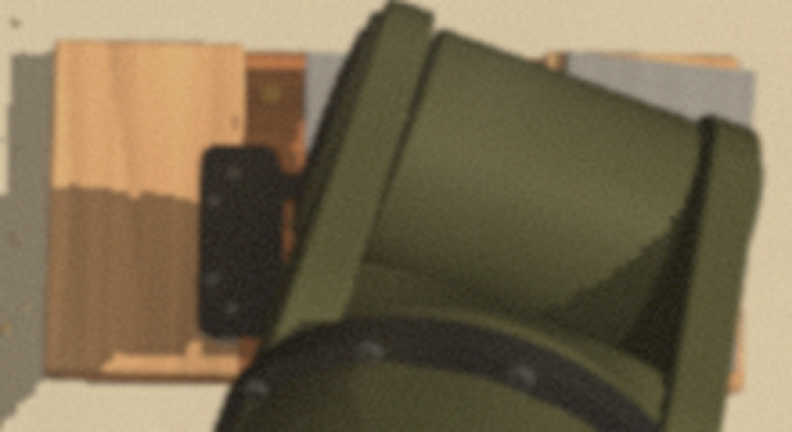

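View pics/c2s.png

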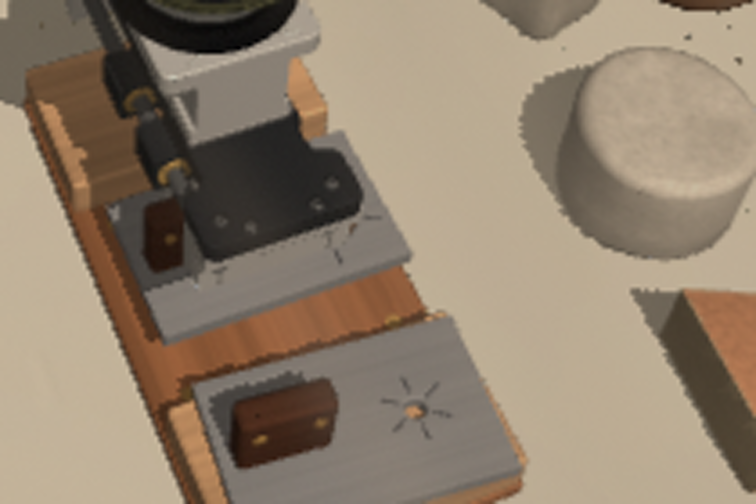

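The arm hides the hole in both views. In the scene crop, the leaf's visible -y edge runs from (165,341) to (410,253), so I can check its pose from those corners.

```bash
python3 - <<'E'
from h import *
k=dict(o=(270,250),s=3.6,n='scene')
z=53; a=px(165,338,z,**k);b=px(411,250,z,**k);print(a,b,np.degrees(np.arctan2(*(b-a)[1::-1])),np.linalg.norm(b-a))
print('expected',(435.6,-174.3),(565.6,-176.1))
k=dict(o=(220,200),s=2.5,n='scene')
print('pin scene',px(340,285,34,**k),'narrow corners',px(440,344,44,**k),px(296,504,44,**k))
print('narrow corners top',px(566,54,44),px(732,372,44), px(547,352,44))
P=cloud('scene',np.load('pics/s2.npz')['d']);
for cu,cv in((180,320),(280,285),(380,255),(300,270)): print(P[250+int(cv/3.6),270+int(cu/3.6)])
E
```

```text
[ 435.65018821 -175.22408521   53.        ] [ 565.38093729 -175.97076172   53.        ] -0.3297671566020896 129.7328978460416
expected (435.6, -174.3) (565.6, -176.1)
pin scene [ 531.14660967 -136.78155723   34.        ] narrow corners [ 570.78127797 -211.60571528   44.        ] [ 432.00586251 -276.59836482   44.        ]
narrow corners top [ 569.45420583 -208.38629135   44.        ] [ 433.50759494 -274.48312078   44.        ] [ 441.09439032 -197.45264803   44.        ]
[ 445.92711975 -170.22193988   56.43615151]
[ 496.66345571 -169.90471314   53.26798647]
[ 549.91947759 -172.05230518   53.44753379]
[ 508.73781607 -168.15296245   56.2075725 ]
```

The leaf pose agrees with the pin to about 2 mm, so I'll lower it over the pin.

Request:
jog_arm --plan '[0, 0, -0.005, 0, 0, 0, 0, 0, -0.01, 0, 0, 0, 0, 0, -0.015, 0, 0, 0, 0, 0, -0.02, 0, 0, 0, 0, 0, -0.025, 0, 0, 0, 0, 0, -0.029, 0, 0, 0, 0, 0, -0.029, 0, 0, 0]'

```text
clock: 5.45
eef_pos: [465.0, -134.3, 29.8]
eef_rot: [3.141, -0.001, 3.127]
wrist_force: [-0.1, 0.3, -2.6]
finger_gap: 15.7
finger_force: 40.0
```

Request:
jog_arm --plan '[0, 0, -0.001, 0, 0, 0, 0, 0, -0.002, 0, 0, 0, 0, 0, -0.002, 0, 0, 0]'

```text
clock: 5.75
eef_pos: [465.3, -134.4, 28.5]
eef_rot: [-3.142, 0.0, 3.127]
wrist_force: [0.9, -0.7, -2.2]
finger_gap: 16.0
finger_force: 40.0
```

Request:
jog_arm --plan '[0, 0, 0, 0, 0, 0, 0, 0, 0, 0, 0, 0, 0, 0, 0, 0, 0, 0, 0, 0, 0, 0, 0, 0, 0, 0, 0, 0, 0, 0, 0, 0, 0, 0, 0, 0, 0, 0, 0.01, 0, 0, 0, 0, 0, 0.03, 0, 0, 0, 0, 0, 0.06, 0, 0, 0, 0, 0, 0.1, 0, 0, 0, 0, 0, 0.14, 0, 0, 0, 0, 0.045, 0.14, 0, 0, 0, 0, 0.09, 0.14, 0, 0, 0, 0, 0.135, 0.14, 0, 0, 0, 0, 0.18, 0.14, 0, 0, 0, 0, 0.225, 0.14, 0, 0, 0, 0, 0.225, 0.14, 0, 0, 0]' --claw 0.045

```text
clock: 7.45
eef_pos: [464.9, 94.6, 169.3]
eef_rot: [3.141, 0.001, 3.131]
wrist_force: [-0.3, -1.0, 0.7]
finger_gap: 44.7
finger_force: 0.0
```

```bash
python3 - <<'E'
from h import *
im,d=snap('top','t3')
a=cv2.resize(im[190:310,295:515],None,fx=3.6,fy=3.6,interpolation=cv2.INTER_CUBIC)
cv2.imwrite('pics/c3.png',a[:,:,::-1])
P=cloud('top',d)
for u,v in((380,210),(420,210),(380,285),(420,280),(423,235)): print(P[v,u].round(1))
E
```

```text
[565.3 -99.2  19.4]
[ 565.5 -162.7   20.3]
[445.4 -98.6  20. ]
[ 453.9 -161.2   19.3]
[ 525.  -166.6   21.5]
```

View pics/c3.png

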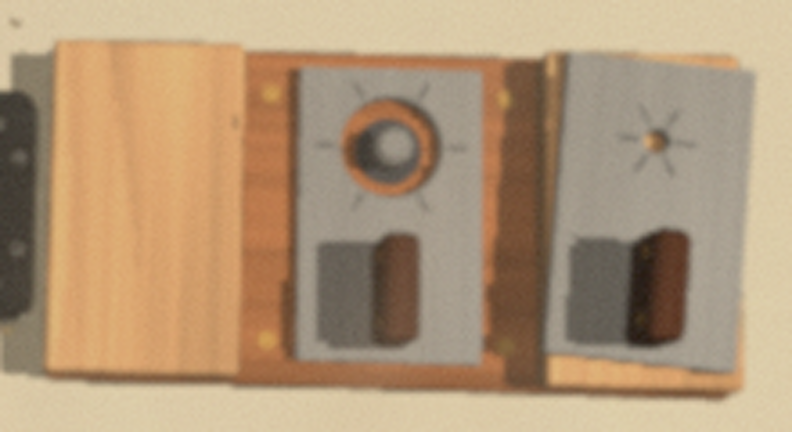

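The wide leaf lies flat in the bay: its top is at about 20 mm, and the pin at (392,146) stands inside the hole centred at (390,147). The narrow leaf hasn't moved, and the gripper is clear. Handing in.

```bash
python3 -c "
from cell import manip
print(manip.sign_off())"
```

```text
the job is handed in; nothing more can be done
None
```

The wide-holed leaf lies flat in the bay with the pin through its hole, the other leaf is still where it was parked, and the job was handed in at about 7.5 s; no verdict came back.

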